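# Latch the drop front of the shoe-care chest

### The arm

A 6-joint arm with a two-finger parallel gripper is mounted at the origin on the work surface. World frame = base frame: x ahead of the robot, y to its left, z up, the work surface at z = 0. Lengths are in m, angles in rad, forces in N, time in s.
With the tool pointing down it reaches from about 0.35 to 0.975 m from the base axis. Payload 4.9 kg.
Tool frame: the origin (TCP) lies on the centre line of the jaws, within the pads' length; the fingertips stand 14 mm ahead of it and the grasp point (between the pads) lies 5 mm behind it; z points along the fingers, y is the line along which they close (so a half turn about z gives the same grasp; the last joint's range is limited). The gripper opens to 85 mm and grips with 20 to 120 N. Pads are 22 mm wide; open, the fingers measure 114 mm over their backs; the gripper's body (76 mm by 85 mm) begins 54 mm behind the grasp point. The pads swing forward as they close: fully open they stand 13 mm farther back than shut.
Start: joints at [1.046, 0.053, 1.613, -0, 1.476, -0.119], TCP at [0.247, 0.574, 0.245] pointing down, gripper open.
Joint ranges: [-3.01, 3.01], [-1.01, 2.22], [0.06, 2.58], [-1.02, 4.17], [0.09, 2.62], [-3.14, 3.14]. Speed limits (rad/s): [2.57, 2.57, 3.14, 3.14, 3.14, 3.14].

### API

Orientations are given as a unit quaternion [w, x, y, z].
In Python, from plant import * gives the robot as it stands.
- The arm moves only by the tool send_rows, never from a script. Its argument "steps" is a list of rows, each an object with "translation": the shift along the tool's x, y, z in cm, a list of three; "delta_rot": the turn, a rotation vector about the tool's x, y, z in rad, a list of three; "jaw": the finger opening in cm, from 0 to 8.54. In form: [{"translation": [dx, dy, dz], "delta_rot": [rx, ry, rz], "jaw": jaw}, ...]. A call has exactly 8 rows; each row is the pose to reach, as a shift and turn from the pose commanded when the call began, along the tool's axes at that moment; what a row does not reach only later rows make up. A row lasts 1/10 s, in which the tool goes at most 50 mm and 8.59 degrees, less where a joint would pass 70% of its speed; a pose out of reach is approached as far as the arm can. A call with a gripper value outside its range is refused whole. The fingers move at their own pace and stop on an object; the grip force is fixed at half the most. Time passes only in rows, so rows that repeat a pose let the fingers close, or fill a call up. It gives the time, the measured TCP pose, the force, the opening and the grip force at its end, in the units of the state.
- state(): the state, without advancing time (a new reading comes with each control period).
- grab_frame(name): name is "scene" or "top" or "wrist"; returns a dict with "pixels" (384x512x3 uint8, blue, green, red), "range_z" (384x512 float32, m along the optical axis (not along the pixel's ray), 0 where there is no reading), "fx", "fy", "cx", "cy" (pixels), "rvec" (rotation vector, rad) and "tvec" (3), from world to camera coordinates, as OpenCV has them. Camera axes: x right, y down, z forward; pixel columns grow to the right and rows downward; lengths in m; the calibration is good to about 2 mm. A picture is of the moment at which its call begins.
- job_done(): hands the job in; it is judged then, once.
The state is a dict: "time": time; "joint_pos": joint angles; "joint_vel": joint speeds; "joint_efforts": joint torques, N m; "tool_pos": TCP position; "tool_rot": TCP orientation; "contact_force": force on the tool from outside, world axes, zero at the start; "ft_torque": the same for the moment, N m; "gripper_width": opening from 0.0 (shut) to 1.0 (fully open); "grasp_force": force on a finger pad.
Only numpy, scipy, OpenCV 4.12 (cv2) and the standard library are available. Lean on these libraries where they do the work, as an engineer would, in place of code of your own. Each camera call takes 0.05 s, during which the arm holds its last target. There are 200 camera calls.

### The job

Latch the sprung drop front of the shoe-care chest: by its roller, swing the wire bail over and down in front of the hooked keeper and draw it gently back under the hook's lip until it bears snugly on the hook, feeling for the catch rather than hauling on it. Then let go of the bail and press the lever gently back and down, past centre and fully home. Leave the other things on the bench where they are.

Things in the scene. Friction and masses are not known exactly. Their poses are not given: they have to be found in the camera images.
- chest: Light ash shoe-care chest, fixed to the bench, 200 (x) by 320 (y) by 110 mm high. Origin: centre of its underside. Its -x side is the front (towards the robot), z is up. A steel draw latch sits on the middle of its top (at y = 0): lever and bail move only in the chest's x-z plane. Listed offsets below are in this frame.
- panel: Ash drop front panel, 14 mm thick, 98 high, 320 wide, hinged along its lower edge; carries the steel keeper on its top edge. Origin on the hinge line, 110 mm ahead (-x) of the chest's centre and 12 mm up; z runs up the panel. It leans about 0.13 rad open (top about 14 mm forward) on a springy seal; drawing it in at hook height takes about 3.5 N per mm.
- hook (a point): Nominal point on the front (-x) face of the keeper's plate at mid slot height, 13.5 mm above the panel's top edge; moves with the panel. The keeper is slotted and was screwed down anywhere up to 3 mm ahead of or behind this point (along x): not reported, to be found by feel. A crossbar bearing on the plate has its centre 3 mm ahead of the plate's face.
- pivot (a point): Lever pivot, on the chest: 73.3 mm ahead (-x) of the chest's centre, 126 mm above its underside; axis along the chest's y.
- lever (a joint): Lever angle, rad: 0 = home against a firm stop, blade flat and pointing backwards (+x), its mid-plane 16 mm above the chest's top; grows as it swings up and to the front; 1.57 upright, 2.0 front stop. Stays where left (friction 0.04 N m). Dead centre at 0.1; press on to the stop. With the bail hooked it tightens from about 0.75-1.15 rad down, up to about 6 N at the blade's end plus friction.
- blade: Steel lever blade, 75 mm long from the pivot, 24 wide, 5 thick. Origin on the pivot; x runs along the blade to its free end, z is up when home.
- blade_end (a point): Middle of the blade's free end edge, on the face that looks up when home: 75 mm from the pivot along the blade, 2.5 mm above its mid-plane. Push it along its arc about the pivot: pressed straight down while it still stands steep, it may bind under the fingers.
- bail: Steel wire bail hinged on the lever's pin: 24 mm from the pivot, 0.096 rad below the blade's line when home. Origin on the pin. Two arms 36 mm apart run 70 mm along its own -x to the crossbar; a stem goes on to the roller. Its pin is stiff (0.035 N m): it keeps its angle to the lever and turns along with it unless caught under the lip. It starts standing up to the front, clear of the keeper.
- crossbar (a point): Centre of the bail's crossbar, 6 mm diameter, 42 mm long along y; 70 mm from the pin.
- roller (a point): Centre of the finger roller on the bail: steel, 16 mm diameter, 20 mm long along y, 36 mm beyond the crossbar and 20 mm above it in the bail's frame (-106, 0, +20 mm from the pin). Grip it from above across its flat ends (fingers closing along the chest's y); the bail can then turn between the fingers. Moving the roller moves bail and lever together.
- boot_a: Bystander: grey hard plastic rain boot toe with cedar block, 125 x 82 x 91 mm, on the bench left of the chest. Origin under its centre.
- boot_b: Bystander: the other boot toe, also left of the chest, about 125 mm from the first.
- coin_jar: Bystander: sealed glass coin jar, 64 mm diameter, 72 high, on the chest's top at the right rear. Origin under its centre.
- stopper: Bystander: chrome door stopper, 48 mm diameter, 52 high, on the chest's top at the left rear. Origin under its centre.
- tray: Bystander: brown ceramic tray 200 x 150 x 25 mm, right of the chest. Origin under its centre.
- hanger_a: Bystander: small white plastic hanger, 150 mm wide, 8 mm thick, flat on the bench in front of the chest, to the left.
- hanger_b: Bystander: the other hanger, flat on the bench in front of the chest, to the right.
- keeper_foot (a point): Foot of the keeper: middle of the panel's top edge. On it stand an upright plate 4 mm thick, 20 wide (y), 22 high, with a lip 3 mm thick at its top that overhangs 4 mm to the front (-x), and a foot 8 mm high reaching 10 mm to the front of the plate. The slot between foot and lip, open to the front, is 11 mm high and takes the 6 mm crossbar.

How it is judged:
By the outcome, as a careful person would: the job done as asked, in the order asked, and still so for the second after the job is handed in, with the robot touching nothing.
It also fails if it takes over 72 s, if anything falls off the work surface, if the arm or the gripper's body presses on something with over 40 N, if the wrist force passes 120 N, or if a joint passes its speed limit or range.

## Working session

There is one attempt and no reset: what is moved stays moved. The work goes in short steps, Python scripts to look and compute and a tool call to move; the robot and the scene stay as the last step left them, time stands still between calls to the robot, and variables do not carry over. Pictures are saved under pics/ and viewed, at most 10 in all, crops included, and the job is handed in when it is done.

Besides the shell and the picture viewer there is one more tool, called after "Request:" by a JSON object that holds its "op" and its "data", one argument or row to a line. send_rows: Moves the arm, as the interface text tells. Its arguments: {"type":"object","properties":{"steps":{"type":"array","items":{"type":"object","properties":{"translation":{"type":"array","items":{"type":"number"}},"delta_rot":{"type":"array","items":{"type":"number"}},"jaw":{"type":"number"}}}}},"required":["steps"]}

```bash
mkdir -p pics; ls; cat > h.py <<'E'
from plant import *
import numpy as np, cv2
def snap(n,f):
    g=grab_frame(n); cv2.imwrite('pics/'+f,g['pixels']); np.savez('pics/'+f[:-4]+'.npz',**g); return g
def world(g,u,v,z=None):
    z=g['range_z'][int(v),int(u)] if z is None else z
    R=cv2.Rodrigues(np.array(g['rvec']))[0]; t=np.array(g['tvec']).ravel()
    c=np.array([(u-g['cx'])/g['fx']*z,(v-g['cy'])/g['fy']*z,z]); return R.T@(c-t)
def cloud(g):
    R=cv2.Rodrigues(np.array(g['rvec']))[0]; t=np.array(g['tvec']).ravel()
    z=g['range_z'].astype(float); v,u=np.mgrid[:z.shape[0],:z.shape[1]]
    c=np.stack([(u-g['cx'])/g['fx']*z,(v-g['cy'])/g['fy']*z,z],-1); P=(c-t)@R; P[z<=0]=np.nan; return P
def proj(g,p):
    return cv2.projectPoints(np.array(p,float).reshape(-1,3),np.array(g['rvec'],float),np.array(g['tvec'],float),np.array([[g['fx'],0,g['cx']],[0,g['fy'],g['cy']],[0,0,1]]),None)[0].reshape(-1,2)
E
python3 - <<'E'
from h import *
a=snap('scene','s1.png');b=snap('top','t1.png')
cv2.imwrite('pics/st1.png',cv2.resize(np.vstack([a['pixels'],b['pixels']]),(448,600)) if 0 else np.hstack([cv2.resize(a['pixels'],(400,300)),cv2.resize(b['pixels'],(400,300))]))
print(state())
E
```

```text
pics
{'time': 0.1, 'joint_pos': array([ 1.04605568e+00,  5.33011964e-02,  1.61415939e+00, -3.20232549e-06,
        1.47603155e+00, -1.19010483e-01]), 'joint_vel': array([-0.00135838, -0.00093004, -0.00181136, -0.00049905, -0.0033167 ,
       -0.00028808]), 'joint_efforts': array([-3.17162019e-06, -3.94902492e+01, -3.71361995e+01, -1.14619006e-04,
        3.87206033e-03,  5.39531513e-06]), 'tool_pos': array([0.24641147, 0.57377941, 0.24417792]), 'tool_rot': array([-2.98935564e-04,  2.01476240e-01,  9.79492942e-01, -9.01471392e-04]), 'contact_force': array([-0.32416038, -0.74087346, -0.5856698 ]), 'ft_torque': array([ 0.00210895, -0.04384426,  0.02688442]), 'grasp_force': 0.0, 'gripper_width': 0.9988980083564397}
```

View pics/s1.png

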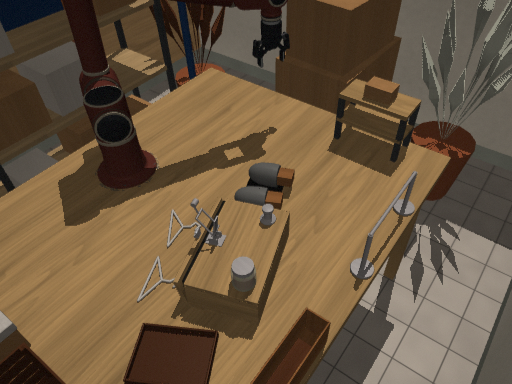

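View pics/t1.png

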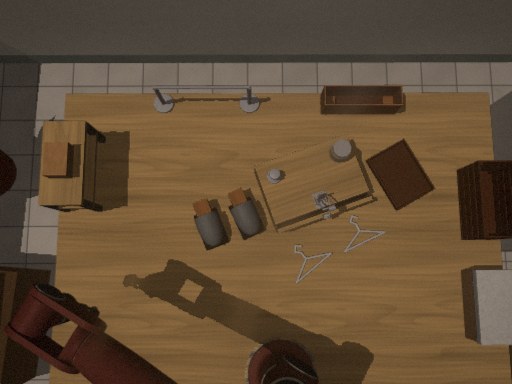

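The scene view shows the chest with the latch at about (215,238) and the roller up at (195,203). In the top view the chest spans about (255,182)-(372,195), with the latch at about (325,204). Next I'll measure the chest pose and latch points from the depth data.

```bash
python3 - <<'E'
from h import *
t=dict(np.load('pics/t1.npz')); s=dict(np.load('pics/s1.npz'))
P=cloud(t)
m=(np.abs(P[...,2]-.110)<.006)
n,l,st,c=cv2.connectedComponentsWithStats(m.astype(np.uint8))
k=[i for i in range(1,n) if st[i][0]<=300<=st[i][0]+st[i][2] and st[i][1]<=185<=st[i][1]+st[i][3]]
k=max(k,key=lambda i:st[i][4]); Q=P[l==k]
r=cv2.minAreaRect((Q[:,:2]*1000).astype(np.float32)); print(st[k],r,cv2.boxPoints(r),np.median(Q[:,2]))
for g,n in((t,'t'),(s,'s')):
    C=cloud(g); 
    mm=(C[...,2]>.118)&(C[...,2]<.3)&(np.hypot(C[...,0]-r[0][0]/1e3,C[...,1]-r[0][1]/1e3)<.22)
    v,u=np.where(mm); print(n,len(u))
    np.savez('pics/c_%s.npz'%n,uv=np.c_[u,v],X=C[mm])
E
```

```text
[ 255  134  115   92 4800] ((622.3721923828125, -104.50437927246094), (208.92384338378906, 322.1542053222656), 19.535627365112305) [[ 470.06073    12.368782]
 [ 577.7868   -291.2402  ]
 [ 774.68365  -221.37753 ]
 [ 666.9576     82.231445]] 0.1116067341289792
t 998
s 1299
```

```bash
python3 - <<'E'
from h import *
t=dict(np.load('pics/t1.npz')); s=dict(np.load('pics/s1.npz'))
yaw=np.radians(19.54); X=np.array([np.cos(yaw),np.sin(yaw),0]);Y=np.array([-X[1],X[0],0]); O=np.array([.6266,-.103,0])
for g,n in((t,'t'),(s,'s')):
    C=cloud(g)-O; c=np.stack([C@X,C@Y,C[...,2]],-1)
    m=(abs(c[...,2]-.111)<.006)&(abs(c[...,1])<.17)&(abs(c[...,0])<.15)
    q=c[m]; print(n,'x',np.percentile(q[:,0],[.5,2,98,99.5]),'y',np.percentile(q[:,1],[.5,2,98,99.5]),'z',np.median(q[:,2]))
    h,e=np.histogram(q[:,0],np.arange(-.14,.12,.004)); print(dict(zip(np.round(e[:14]*1e3),h[:14])))
    m=(c[...,2]>.117)&(c[...,2]<.3)&(abs(c[...,1])<.04)&(c[...,0]<0.05)&(c[...,0]>-.3)
    v,u=np.where(m)
    q=c[m]*1e3; o=np.argsort(q[:,0]); print(np.c_[u,v,q.round()][o][::max(1,len(o)//45)].astype(int).tolist())
G=cv2.resize(s['pixels'][185:265,160:270],(800,582),interpolation=cv2.INTER_CUBIC); cv2.imwrite('pics/crop.png',G)
E
```

```text
t x [-0.12975066 -0.12676745  0.09494396  0.09811927] y [-0.15730685 -0.1523344   0.15546251  0.1598212 ] z 0.1118196368393316
{np.float64(-140.0): np.int64(0), np.float64(-136.0): np.int64(7), np.float64(-132.0): np.int64(68), np.float64(-128.0): np.int64(113), np.float64(-124.0): np.int64(108), np.float64(-120.0): np.int64(111), np.float64(-116.0): np.int64(4), np.float64(-112.0): np.int64(21), np.float64(-108.0): np.int64(93), np.float64(-104.0): np.int64(107), np.float64(-100.0): np.int64(110), np.float64(-96.0): np.int64(113), np.float64(-92.0): np.int64(101), np.float64(-88.0): np.int64(99)}
[[329, 216, -134, -6, 122], [325, 216, -130, 7, 132], [323, 216, -128, 11, 117], [326, 214, -125, 1, 126], [331, 210, -124, 6, 251], [335, 210, -123, -32, 119], [333, 210, -121, -26, 117], [334, 207, -119, -5, 253], [332, 207, -117, 1, 254], [330, 207, -115, 6, 254], [325, 209, -114, 13, 206], [335, 205, -112, -19, 207], [325, 208, -111, 13, 212], [333, 204, -110, -6, 250], [321, 207, -104, 21, 198], [331, 202, -99, -15, 189], [325, 205, -98, -7, 122], [320, 204, -93, 18, 186], [327, 202, -
[... 2100 characters left out ...]
27, -93, -16, 181], [211, 219, -89, 22, 173], [209, 239, -87, -12, 127], [207, 229, -85, -16, 176], [208, 230, -83, -15, 170], [211, 239, -81, -11, 128], [212, 240, -78, -12, 126], [213, 240, -75, -12, 127], [216, 233, -74, 9, 133], [215, 237, -73, -1, 127], [214, 239, -73, -9, 129], [213, 229, -72, -7, 170], [214, 231, -71, -5, 159], [217, 225, -70, 16, 161], [213, 222, -70, -5, 196], [213, 225, -70, -8, 187], [217, 228, -69, 11, 154], [215, 233, -69, -6, 152], [216, 232, -68, 0, 149], [215, 234, -68, -8, 150], [216, 242, -67, -10, 119], [217, 221, -67, 12, 182], [216, 241, -66, -12, 125], [214, 223, -66, -8, 196], [217, 216, -65, 14, 201], [215, 222, -65, -4, 196], [216, 220, -64, 2, 198]]
```

View pics/crop.png

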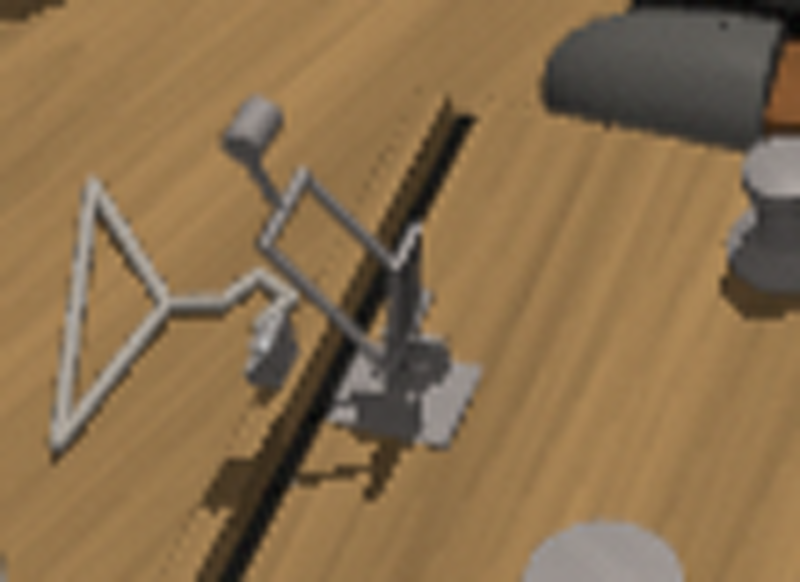

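```bash
cat >> h.py <<'E'
from scipy.spatial.transform import Rotation as Ro
yaw=np.radians(19.54); CX=np.array([np.cos(yaw),np.sin(yaw),0]);CY=np.array([-CX[1],CX[0],0]); O=np.array([.6238,-.1026,0])
def w(x,z,y=0): return O+CX*x/1e3+CY*y/1e3+np.array([0,0,z/1e3])
def ch(p): d=np.array(p)-O; return np.array([d@CX,d@CY,d[2]])*1e3
def Rt(tilt=0): # tool x=+chest x, y=-chest y, z down; tilt leans tool z toward +chest x
    return Ro.from_matrix(np.c_[CX,-CY,[0,0,-1]])*Ro.from_euler('y',tilt)
def cur():
    s=state(); q=s['tool_rot']; return s,np.array(s['tool_pos']),Ro.from_quat(np.r_[q[1:],q[0]])
def rel(p,R):
    s,p0,R0=cur(); return (R0.inv().apply(p-p0)*100).round(2),(R0.inv()*R).as_rotvec().round(3)
P=np.array([-73.3,126.])
def rot(b,v): c,s=np.cos(b),np.sin(b); return np.array([c*v[0]-s*v[1],s*v[0]+c*v[1]])
def ik(cb): # crossbar (x,z) -> lever a, bail b, roller
    d=np.array(cb)-P; D=np.hypot(*d); th=np.arctan2(d[1],d[0])%(2*np.pi)
    ph=th-np.arccos((24**2+D*D-4900)/(48*D)); pin=P+24*np.array([np.cos(ph),np.sin(ph)])
    e=np.array(cb)-pin; b=np.arctan2(-e[1],-e[0]); return ph+.096,b,pin+rot(b,[-106,20])
def fk(a,b):
    pin=P+rot(a-.096,[24,0]); return pin+rot(b,[-70,0]),pin+rot(b,[-106,20])
E
python3 - <<'E'
from h import *
print(rel(w(-116,330),Rt()))
for a,b in((1.3,-.92),(1.4,-.92),(1.5,-.9)): print(a,b,fk(a,b))
E
```

```text
(array([-52.86, -55.15,  -8.49]), array([-1.000e-03,  2.000e-03,  2.395e+00]))
1.3 -0.92 (array([-107.10036994,  204.09565877]), array([-112.99786318,  244.85372022]))
1.4 -0.92 (array([-109.37999178,  204.84300467]), array([-115.27748502,  245.60106612]))
1.5 -0.9 (array([-112.8281219 ,  204.49980479]), array([-119.53954257,  245.1317729 ]))
```

Request:
{"op": "send_rows", "data": {
  "steps": [
    {"translation": [-3.3,-3.4,-4],"delta_rot": [0,0,0.15],"jaw": 5},
    {"translation": [-6.6,-6.9,-8.5],"delta_rot": [0,0,0.3],"jaw": 5},
    {"translation": [-9.9,-10.3,-8.5],"delta_rot": [0,0,0.45],"jaw": 5},
    {"translation": [-13.2,-13.8,-8.5],"delta_rot": [0,0,0.6],"jaw": 5},
    {"translation": [-16.5,-17.2,-8.5],"delta_rot": [0,0,0.75],"jaw": 5},
    {"translation": [-19.8,-20.7,-8.5],"delta_rot": [0,0,0.9],"jaw": 5},
    {"translation": [-23.1,-24.1,-8.5],"delta_rot": [0,0,1.05],"jaw": 5},
    {"translation": [-26.4,-27.5,-8.5],"delta_rot": [0,0,1.2],"jaw": 5}
  ]
}}

```text
time: 0.9
tool_pos: [0.3778, 0.2232, 0.33]
tool_rot: [0.0, 0.721, 0.693, 0.0]
contact_force: [0.1, 0.4, 0.2]
gripper_width: 0.588
grasp_force: 0.0
```

```bash
python3 - <<'E'
from h import *
print(rel(w(-116,330),Rt()),cur()[1])
E
```

```text
(array([-35.87,  15.14,  -0.  ]), array([ 0.   , -0.   ,  1.189])) [0.37776814 0.22315027 0.32995207]
```

Request:
{"op": "send_rows", "data": {
  "steps": [
    {"translation": [-4.48,1.89,0],"delta_rot": [0,0,0.149],"jaw": 5},
    {"translation": [-8.97,3.78,0],"delta_rot": [0,0,0.298],"jaw": 5},
    {"translation": [-13.45,5.68,0],"delta_rot": [0,0,0.446],"jaw": 5},
    {"translation": [-17.93,7.57,0],"delta_rot": [0,0,0.595],"jaw": 5},
    {"translation": [-22.42,9.46,0],"delta_rot": [0,0,0.743],"jaw": 5},
    {"translation": [-26.9,11.35,0],"delta_rot": [0,0,0.892],"jaw": 5},
    {"translation": [-31.4,13.25,0],"delta_rot": [0,0,1.04],"jaw": 5},
    {"translation": [-35.87,15.14,0],"delta_rot": [0,0,1.189],"jaw": 5}
  ]
}}

```text
time: 1.7
tool_pos: [0.5167, -0.1408, 0.3298]
tool_rot: [-0.0, 0.986, 0.169, -0.0]
contact_force: [1.5, 0.3, 0.3]
gripper_width: 0.588
grasp_force: 0.0
```

```bash
python3 - <<'E'
from h import *
g=snap('wrist','w1.png'); s,p,R=cur(); print(ch(p),rel(w(-116,330),Rt()))
c=cloud(g); q=np.stack([(c-O)@CX,(c-O)@CY,c[...,2]],-1)*1e3
m=(q[...,2]>235)&(q[...,2]<262)&(abs(q[...,1])<25)&(abs(q[...,0]+116)<30)
r=q[m]; v,u=np.where(m)
print(len(r)); 
if len(r): print(r.min(0),r.max(0),np.median(r,0),u.min(),u.max(),v.min(),v.max())
E
```

```text
[-114.4911941    -6.10525231  328.73317732] (array([-0.16, -0.61, -0.13]), array([ 0.004,  0.002, -0.011]))
516
[-124.37554377   -6.23539969  243.56280542] [-108.55744993   13.22992897  253.12713369] [-114.35203128    3.18781147  250.43984812] 240 265 200 219
```

View pics/w1.png

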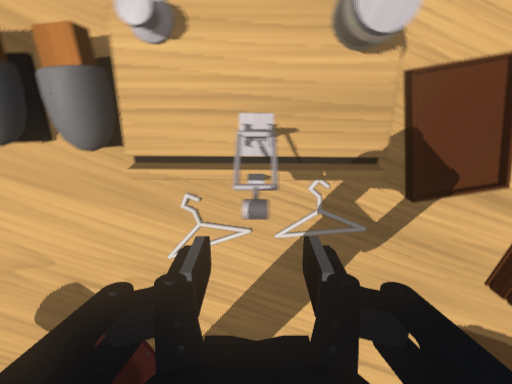

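The wrist view shows the roller at (256,209), with the keeper directly above it at (257,178) and the chest square to the tool. I'll refine y and the keeper position from the same frame.

```bash
python3 - <<'E'
from h import *
g=dict(np.load('pics/w1.npz')); s,p,R=cur(); print(ch(p),s['time'])
c=cloud(g); q=np.stack([(c-O)@CX,(c-O)@CY,c[...,2]],-1)*1e3
def rep(n,m):
    r=q[m]; print(n,len(r),r.min(0).round(1),r.max(0).round(1),np.median(r,0).round(1)) if len(r) else print(n,0)
z=q[...,2];x=q[...,0];y=q[...,1]
rep('crossbar',(z>195)&(z<215)&(abs(y)<30)&(x<-95)&(x>-130))
rep('keeper',(z>120)&(z<137)&(abs(y)<16)&(x<-110)&(x>-150))
rep('lip',(z>128)&(z<137)&(abs(y)<16)&(x<-110)&(x>-150))
rep('bladeend',(z>190)&(z<210)&(abs(y)<20)&(x>-95)&(x<-30))
top=(abs(z-110)<5)&(abs(y)<200)&(x>-100)&(x<150); rep('top',top)
# yaw from front edge of chest: per-column boundary between gap and panel top
pm=(abs(z-109)<6)&(x<-112)&(x>-150)&(abs(y)<155)
ys=[];xs=[]
for yy in np.arange(-150,150,10):
    k=pm&(abs(y-yy)<5)
    if k.sum()>5: ys.append(yy); xs.append(np.percentile(x[k],50))
f=np.polyfit(ys,xs,1); print('panel x',f, 'yaw err',np.degrees(f[0]))
k=pm; print(np.percentile(x[k],[3,50,97]),np.percentile(y[(abs(z-110)<5)&(abs(x)<60)],[.5,99.5]))
print(rel(w(-116,250,3.3),Rt()))
E
```

```text
[-114.4911941    -6.10525231  328.73317732] 1.75
crossbar 412 [-114.9  -17.3  195.1] [-101.2   23.7  214.9] [-109.2    2.7  205.3]
keeper 105 [-127.6   -6.1  120.1] [-122.2   13.1  131.6] [-124.1    3.5  128.9]
lip 65 [-127.6   -6.   128. ] [-123.2   12.9  131.6] [-125.6    3.4  129.4]
bladeend 156 [-66.2  -8.  196.6] [-61.5  15.1 200. ] [-63.4   3.5 198.7]
top 38683 [ -99.4 -156.9  105.1] [ 66. 163. 115.] [-15.8   8.  108.7]
panel x [ 1.75933914e-03 -1.21251741e+02] yaw err 0.1008027076505997
[-128.30601658 -121.34425352 -115.51551429] [-154.3717078   160.77203558]
(array([-0.14, -0.97,  7.87]), array([ 0.004,  0.002, -0.011]))
```

```bash
sed -i 's/^P=np/O=O+CY*.0034\nP=np/' h.py; python3 - <<'E'
from h import *
print(rel(w(-115.7,241),Rt()))
E
```

```text
(array([-0.11, -0.98,  8.77]), array([ 0.004,  0.002, -0.011]))
```

Request:
{"op": "send_rows", "data": {
  "steps": [
    {"translation": [0,-0.34,1.5],"delta_rot": [0,0,0],"jaw": 5},
    {"translation": [0.03,-0.34,4],"delta_rot": [0,0,0],"jaw": 5},
    {"translation": [0.03,-0.34,6.5],"delta_rot": [0,0,0],"jaw": 5},
    {"translation": [0.03,-0.34,8.2],"delta_rot": [0,0,0],"jaw": 5},
    {"translation": [0.03,-0.34,8.9],"delta_rot": [0,0,0],"jaw": 5},
    {"translation": [0.03,-0.34,8.9],"delta_rot": [0,0,0],"jaw": 5},
    {"translation": [0.03,-0.34,8.9],"delta_rot": [0,0,0],"jaw": 5},
    {"translation": [0.03,-0.34,8.9],"delta_rot": [0,0,0],"jaw": 5}
  ]
}}

```text
time: 2.55
tool_pos: [0.5164, -0.1356, 0.243]
tool_rot: [0.001, 0.985, 0.173, 0.001]
contact_force: [-0.4, -0.4, -0.2]
gripper_width: 0.587
grasp_force: 0.0
```

```bash
python3 - <<'E'
from h import *
s,p,R=cur(); print(ch(p),rel(w(-115.7,241),Rt()),s['contact_force'])
g=snap('wrist','w2.png'); c=cloud(g); q=np.stack([(c-O)@CX,(c-O)@CY,c[...,2]],-1)*1e3
x,y,z=q[...,0],q[...,1],q[...,2]; m=(z>230)&(z<262)&(abs(y)<14)&(x>-135)&(x<-95); r=q[m]; print(len(r),r.min(0),r.max(0))
E
```

```text
[-112.26553642    1.43618476  242.98075364] (array([-0.34,  0.14,  0.2 ]), array([ 0.002, -0.002,  0.006])) [-0.42465338 -0.4249382  -0.21063341]
1348 [-124.02682341  -10.03346753  230.36045698] [-108.1124246     9.93310169  253.16117865]
```

View pics/w2.png

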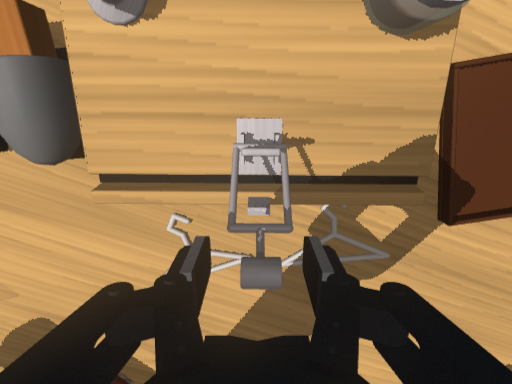

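The roller sits between the fingers at (261,272). The tool is 4 mm too far back and 1.4 mm off to the side, so I'll correct that and then close.

Request:
{"op": "send_rows", "data": {
  "steps": [
    {"translation": [-0.37,0.14,0.25],"delta_rot": [0,0,0],"jaw": 5},
    {"translation": [-0.37,0.14,0.25],"delta_rot": [0,0,0],"jaw": 5},
    {"translation": [-0.37,0.14,0.25],"delta_rot": [0,0,0],"jaw": 3.5},
    {"translation": [-0.37,0.14,0.25],"delta_rot": [0,0,0],"jaw": 2.6},
    {"translation": [-0.37,0.14,0.25],"delta_rot": [0,0,0],"jaw": 2.2},
    {"translation": [-0.37,0.14,0.25],"delta_rot": [0,0,0],"jaw": 1.9},
    {"translation": [-0.37,0.14,0.25],"delta_rot": [0,0,0],"jaw": 1.8},
    {"translation": [-0.37,0.14,0.25],"delta_rot": [0,0,0],"jaw": 1.8}
  ]
}}

```text
time: 3.4
tool_pos: [0.5128, -0.1385, 0.2391]
tool_rot: [0.001, 0.985, 0.172, 0.0]
contact_force: [0.1, -3.0, 0.7]
gripper_width: 0.221
grasp_force: 48.4
```

```bash
python3 - <<'E'
from h import *
s,p,R=cur(); print(ch(p),(Rt().inv()*R).as_rotvec(),s['contact_force'])
# plan: crossbar path via (panel frame) hinge (-110,12) lean .13
t=.13; H=np.array([-110,12.]); ex=np.array([np.cos(t),np.sin(t)*1]); 
# local z axis leans to -x: ez=(-sin,cos), local x axis=(cos,sin)
ez=np.array([-np.sin(t),np.cos(t)]);ex=np.array([np.cos(t),np.sin(t)])
loc=lambda lx,lz:H+ex*lx+ez*lz
print('hook',loc(0,111.5))
for lx,lz in((-14,190),(-16,160),(-15,140),(-14,126),(-12.5,116),(-12.5,112),(-9,112),(-6,112),(-3,112),(0,112),(3,112)):
    c=loc(lx,lz); a,b,r=ik(c); print(lx,lz,c.round(1),'a %.2f b %.2f'%(a,b),'roller',r.round(1))
E
```

```text
[-1.16576072e+02 -1.16457094e-01  2.39097034e+02] [-0.00127683  0.00018274 -0.00547327] [ 0.07810398 -2.98095025  0.73049324]
hook [-124.4542069   122.55915115]
-14 190 [-148.5  198.6] a nan b nan roller [nan nan]
-16 160 [-146.6  168.6] a 1.92 b -0.28 roller [-175.7  197.7]
-15 140 [-143.   148.9] a 1.66 b 0.02 roller [-179.3  168.3]
-14 126 [-140.2  135.1] a 1.60 b 0.21 roller [-179.6  147. ]
-12.5 116 [-137.4  125.4] a 1.61 b 0.36 roller [-178.2  131.5]
-12.5 112 [-136.9  121.4] a 1.65 b 0.42 roller [-177.9  125. ]
-9 112 [-133.4  121.9] a 1.49 b 0.41 roller [-174.4  126. ]
-6 112 [-130.5  122.3] a 1.34 b 0.39 roller [-171.4  127.2]
-3 112 [-127.5  122.7] a 1.17 b 0.36 roller [-168.2  128.8]
0 112 [-124.5  123.1] a 0.97 b 0.31 roller [-164.9  131.2]
3 112 [-121.5  123.4] a 0.69 b 0.23 roller [-161.2  134.7]h.py:30: RuntimeWarning: invalid value encountered in arccos
  ph=th-np.arccos((24**2+D*D-4900)/(48*D)); pin=P+24*np.array([np.cos(ph),np.sin(ph)])
```

```bash
python3 - <<'E'
from h import *
r0=np.array([-116,245.3])
for k in np.linspace(0,1,9)[1:]:
    a=1.41+(1.62-1.41)*min(1,k*1.5); b=-.92+(.2+.92)*k
    c,r=fk(a,b); print('a %.2f b %.2f'%(a,b),c.round(1),((r-r0)*[.1,-.1]).round(2))
E
```

```text
a 1.45 b -0.78 [-117.9  198.7] [-1.34  0.71]
a 1.49 b -0.64 [-125.2  191.4] [-2.61  1.63]
a 1.53 b -0.50 [-131.4  183.3] [-3.74  2.72]
a 1.57 b -0.36 [-136.4  174.5] [-4.71  3.94]
a 1.61 b -0.22 [-140.2  165.2] [-5.49  5.27]
a 1.62 b -0.08 [-142.   155.6] [-6.02  6.69]
a 1.62 b 0.06 [-142.1  145.8] [-6.32  8.17]
a 1.62 b 0.20 [-140.8  136.1] [-6.4   9.68]
```

Request:
{"op": "send_rows", "data": {
  "steps": [
    {"translation": [-1.34,0,0.71],"delta_rot": [0,0,0],"jaw": 1.8},
    {"translation": [-2.61,0,1.63],"delta_rot": [0,0,0],"jaw": 1.8},
    {"translation": [-3.74,0,2.72],"delta_rot": [0,0,0],"jaw": 1.8},
    {"translation": [-4.71,0,3.94],"delta_rot": [0,0,0],"jaw": 1.8},
    {"translation": [-5.49,0,5.27],"delta_rot": [0,0,0],"jaw": 1.8},
    {"translation": [-6.02,0,6.69],"delta_rot": [0,0,0],"jaw": 1.8},
    {"translation": [-6.32,0,8.17],"delta_rot": [0,0,0],"jaw": 1.8},
    {"translation": [-6.4,0,8.9],"delta_rot": [0,0,0],"jaw": 1.8}
  ]
}}

```text
time: 4.2
tool_pos: [0.4518, -0.16, 0.1478]
tool_rot: [0.0, 0.985, 0.172, -0.001]
contact_force: [-0.7, -4.8, 3.2]
gripper_width: 0.222
grasp_force: 50.7
```

```bash
python3 - <<'E'
from h import *
g=snap('wrist','w3.png'); s,p,R=cur(); print(ch(p),s['contact_force'],s['grasp_force'])
c=cloud(g); q=np.stack([(c-O)@CX,(c-O)@CY,c[...,2]],-1)*1e3
np.save('pics/q3.npy',q); x,y,z=q[...,0],q[...,1],q[...,2]
def rep(n,m):
    r=q[m]; v,u=np.where(m); print(n,len(r),np.percentile(r,[3,97],0).round(1).tolist(),np.median(r,0).round(1),u.min(),u.max(),v.min(),v.max()) if len(r) else print(n,0)
rep('keeper',(z>125)&(z<137)&(abs(y)<12)&(x<-115)&(x>-133))
rep('bar',(z>136)&(z<160)&(abs(y)>6)&(abs(y)<25)&(x<-134)&(x>-150))
rep('bladeend',(z>190)&(z<210)&(abs(y)<14)&(x>-100)&(x<-50))
cv2.imwrite('pics/w3c.png',cv2.resize(g['pixels'][120:320,130:390],(780,600),interpolation=cv2.INTER_CUBIC))
E
```

```text
[-181.43586044    0.21552941  147.15999687] [ 0.97700806 -4.14985693  2.18684003] 50.634169578552246
keeper 704 [[-131.4, -9.5, 126.3], [-123.2, 9.3, 130.4]] [-1.270e+02  1.000e-01  1.291e+02] 239 278 141 158
bar 946 [[-145.3, -19.6, 139.5], [-134.7, 19.7, 143.1]] [-141.5   -6.2  141.6] 216 301 168 192
bladeend 1965 [[-84.7, -11.0, 191.2], [-82.0, 10.8, 200.0]] [-83.7  -0.2 198.3] 211 313 0 20
```

View pics/w3c.png

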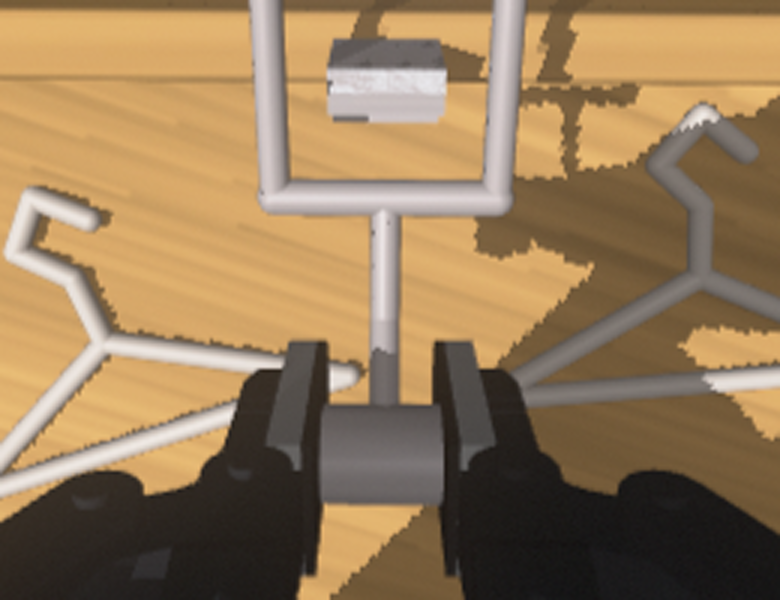

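The crop shows the crossbar at (385,195), clear in front of the lip at (387,90). Next I'll lower it in front of the slot.

```bash
python3 - <<'E'
from h import *
T=np.array([-181.4,147.2]); off=T-ik([-141.5,140])[2]; print('off',off)
for c in([-140.5,132],[-139,122.2],[-135,122.4],[-132,122.6],[-130,122.9]):
    a,b,r=ik(c); print(c,round(a,2),round(b,2),'tcp',(r+off).round(1),'from cmd',((r+off-[-180.6,149.5])*[.1,-.1]).round(2))
E
```

```text
off [-1.41729484 -7.46565389]
[-140.5, 132] 1.65 0.26 tcp [-181.8  134.6] from cmd [-0.12  1.49]
[-139, 122.2] 1.73 0.41 tcp [-181.4  118.8] from cmd [-0.08  3.07]
[-135, 122.4] 1.55 0.4 tcp [-177.4  119.2] from cmd [0.32 3.03]
[-132, 122.6] 1.41 0.39 tcp [-174.3  119.9] from cmd [0.63 2.96]
[-130, 122.9] 1.31 0.37 tcp [-172.2  120.9] from cmd [0.84 2.86]
```

Request:
{"op": "send_rows", "data": {
  "steps": [
    {"translation": [-0.1,0,0.6],"delta_rot": [0,0,0],"jaw": 1.8},
    {"translation": [-0.12,0,1.3],"delta_rot": [0,0,0],"jaw": 1.8},
    {"translation": [-0.12,0,2.0],"delta_rot": [0,0,0],"jaw": 1.8},
    {"translation": [-0.1,0,2.5],"delta_rot": [0,0,0],"jaw": 1.8},
    {"translation": [-0.1,0,2.7],"delta_rot": [0,0,0],"jaw": 1.8},
    {"translation": [-0.1,0,2.8],"delta_rot": [0,0,0],"jaw": 1.8},
    {"translation": [-0.1,0,2.8],"delta_rot": [0,0,0],"jaw": 1.8},
    {"translation": [-0.1,0,2.8],"delta_rot": [0,0,0],"jaw": 1.8}
  ]
}}

```text
time: 5.05
tool_pos: [0.4516, -0.1602, 0.122]
tool_rot: [0.0, 0.985, 0.173, 0.0]
contact_force: [0.2, -2.7, 2.6]
gripper_width: 0.223
grasp_force: 50.8
```

```bash
python3 - <<'E'
from h import *
g=snap('wrist','w4.png'); s,p,R=cur(); print(ch(p),s['contact_force']@np.c_[CX,CY,[0,0,1]],s['joint_vel'].round(3))
c=cloud(g); q=np.stack([(c-O)@CX,(c-O)@CY,c[...,2]],-1)*1e3
x,y,z=q[...,0],q[...,1],q[...,2]
def rep(n,m):
    r=q[m]; print(n,len(r),np.percentile(r,[3,97],0).round(1).tolist(),np.median(r,0).round(1)) if len(r) else print(n,0)
rep('keeper',(z>125)&(z<137)&(abs(y)<12)&(x<-115)&(x>-134))
rep('bar',(z>110)&(z<150)&(abs(y)>6)&(abs(y)<16)&(x<-134)&(x>-150))
rep('bladeend',(z>190)&(z<210)&(abs(y)<14)&(x>-110)&(x<-50))
E
```

```text
[-1.81550879e+02 -6.10048993e-02  1.21975701e+02] [-0.11169667 -4.29747843  2.81079015] [ 0.001 -0.001  0.001  0.003  0.003 -0.001]
keeper 1021 [[-131.3, -9.5, 126.1], [-123.2, 9.4, 130.3]] [-126.9   -0.2  129.1]
bar 636 [[-143.2, -15.6, 114.7], [-135.3, 15.6, 126.6]] [-139.9   -6.1  125.2]
bladeend 77 [[-89.9, -10.1, 190.1], [-89.5, 9.9, 192.0]] [-89.7  -3.1 191.2]
```

Request:
{"op": "send_rows", "data": {
  "steps": [
    {"translation": [0,0,0.15],"delta_rot": [0,0,0],"jaw": 1.8},
    {"translation": [0,0,0.27],"delta_rot": [0,0,0],"jaw": 1.8},
    {"translation": [0.15,0,0.27],"delta_rot": [0,0,0],"jaw": 1.8},
    {"translation": [0.3,0,0.25],"delta_rot": [0,0,0],"jaw": 1.8},
    {"translation": [0.45,0,0.23],"delta_rot": [0,0,0],"jaw": 1.8},
    {"translation": [0.6,0,0.2],"delta_rot": [0,0,0],"jaw": 1.8},
    {"translation": [0.6,0,0.2],"delta_rot": [0,0,0],"jaw": 1.8},
    {"translation": [0.6,0,0.2],"delta_rot": [0,0,0],"jaw": 1.8}
  ]
}}

```text
time: 5.9
tool_pos: [0.4564, -0.1583, 0.1192]
tool_rot: [0.0, 0.985, 0.173, -0.001]
contact_force: [-1.1, -5.2, 2.8]
gripper_width: 0.222
grasp_force: 50.7
```

```bash
cat > f.py <<'E'
from h import *
s,p,R=cur(); print(ch(p).round(2),(s['contact_force']@np.c_[CX,CY,[0,0,1]]).round(2),s['ft_torque'].round(3),s['time'])
E
python3 f.py
```

```text
[-1.7638e+02  9.0000e-02  1.1919e+02] [-2.78 -4.58  2.78] [-0.644 -0.159  0.004] 5.9
```

Request:
{"op": "send_rows", "data": {
  "steps": [
    {"translation": [0.1,0,0],"delta_rot": [0,0,0],"jaw": 1.8},
    {"translation": [0.2,0,-0.03],"delta_rot": [0,0,0],"jaw": 1.8},
    {"translation": [0.25,0,-0.05],"delta_rot": [0,0,0],"jaw": 1.8},
    {"translation": [0.25,0,-0.05],"delta_rot": [0,0,0],"jaw": 1.8},
    {"translation": [0.25,0,-0.05],"delta_rot": [0,0,0],"jaw": 1.8},
    {"translation": [0.25,0,-0.05],"delta_rot": [0,0,0],"jaw": 1.8},
    {"translation": [0.25,0,-0.05],"delta_rot": [0,0,0],"jaw": 1.8},
    {"translation": [0.25,0,-0.05],"delta_rot": [0,0,0],"jaw": 1.8}
  ]
}}

```text
time: 6.7
tool_pos: [0.4586, -0.1575, 0.1195]
tool_rot: [0.0, 0.985, 0.173, -0.001]
contact_force: [-0.7, -5.0, 1.5]
gripper_width: 0.222
grasp_force: 50.6
```

```bash
python3 f.py
```

```text
[-1.7400e+02  1.1000e-01  1.1955e+02] [-2.39 -4.51  1.46] [-0.699 -0.061 -0.063] 6.7
```

Request:
{"op": "send_rows", "data": {
  "steps": [
    {"translation": [0.05,0,-0.02],"delta_rot": [0,0,0],"jaw": 1.8},
    {"translation": [0.1,0,-0.05],"delta_rot": [0,0,0],"jaw": 1.8},
    {"translation": [0.13,0,-0.06],"delta_rot": [0,0,0],"jaw": 1.8},
    {"translation": [0.13,0,-0.06],"delta_rot": [0,0,0],"jaw": 1.8},
    {"translation": [0.13,0,-0.06],"delta_rot": [0,0,0],"jaw": 1.8},
    {"translation": [0.13,0,-0.06],"delta_rot": [0,0,0],"jaw": 1.8},
    {"translation": [0.13,0,-0.06],"delta_rot": [0,0,0],"jaw": 1.8},
    {"translation": [0.13,0,-0.06],"delta_rot": [0,0,0],"jaw": 1.8}
  ]
}}

```text
time: 7.5
tool_pos: [0.4597, -0.1571, 0.12]
tool_rot: [0.0, 0.985, 0.173, -0.002]
contact_force: [-0.8, -5.9, 2.2]
gripper_width: 0.226
grasp_force: 50.5
```

```bash
python3 f.py
```

```text
[-1.7287e+02  1.2000e-01  1.1998e+02] [-2.75 -5.34  2.19] [-0.763 -0.038 -0.084] 7.5
```

Request:
{"op": "send_rows", "data": {
  "steps": [
    {"translation": [0.04,0,-0.02],"delta_rot": [0,0,0],"jaw": 1.8},
    {"translation": [0.08,0,-0.04],"delta_rot": [0,0,0],"jaw": 1.8},
    {"translation": [0.1,0,-0.06],"delta_rot": [0,0,0],"jaw": 1.8},
    {"translation": [0.1,0,-0.06],"delta_rot": [0,0,0],"jaw": 1.8},
    {"translation": [0.1,0,-0.06],"delta_rot": [0,0,0],"jaw": 1.8},
    {"translation": [0.1,0,-0.06],"delta_rot": [0,0,0],"jaw": 1.8},
    {"translation": [0.1,0,-0.06],"delta_rot": [0,0,0],"jaw": 1.8},
    {"translation": [0.1,0,-0.06],"delta_rot": [0,0,0],"jaw": 1.8}
  ]
}}

```text
time: 8.3
tool_pos: [0.4605, -0.1568, 0.1204]
tool_rot: [0.0, 0.985, 0.173, -0.002]
contact_force: [-1.6, -7.6, 1.4]
gripper_width: 0.225
grasp_force: 50.5
```

```bash
python3 f.py
```

```text
[-1.7205e+02  1.6000e-01  1.2039e+02] [-4.03 -6.65  1.37] [-0.888 -0.084 -0.013] 8.3
```

Request:
{"op": "send_rows", "data": {
  "steps": [
    {"translation": [0.03,0,-0.02],"delta_rot": [0,0,0],"jaw": 1.8},
    {"translation": [0.06,0,-0.03],"delta_rot": [0,0,0],"jaw": 1.8},
    {"translation": [0.08,0,-0.04],"delta_rot": [0,0,0],"jaw": 1.8},
    {"translation": [0.08,0,-0.04],"delta_rot": [0,0,0],"jaw": 1.8},
    {"translation": [0.08,0,-0.04],"delta_rot": [0,0,0],"jaw": 1.8},
    {"translation": [0.08,0,-0.04],"delta_rot": [0,0,0],"jaw": 1.8},
    {"translation": [0.08,0,-0.04],"delta_rot": [0,0,0],"jaw": 1.8},
    {"translation": [0.08,0,-0.04],"delta_rot": [0,0,0],"jaw": 1.8}
  ]
}}

```text
time: 9.1
tool_pos: [0.4611, -0.1565, 0.1206]
tool_rot: [0.0, 0.985, 0.173, -0.002]
contact_force: [-0.9, -7.0, 0.1]
gripper_width: 0.223
grasp_force: 50.4
```

```bash
python3 - <<'E'
exec(open('f.py').read())
g=snap('wrist','w5.png')
c=cloud(g); q=np.stack([(c-O)@CX,(c-O)@CY,c[...,2]],-1)*1e3
x,y,z=q[...,0],q[...,1],q[...,2]
def rep(n,m):
    r=q[m]; print(n,len(r),np.percentile(r,[3,97],0).round(1).tolist(),np.median(r,0).round(1)) if len(r) else print(n,0)
rep('lip',(z>127)&(z<137)&(abs(y)<9)&(x<-115)&(x>-138))
rep('bar',(z>122)&(z<150)&(abs(y)>11)&(abs(y)<15.5)&(x<-122)&(x>-150))
rep('paneltop',(abs(z-109)<4)&(abs(y)>40)&(abs(y)<100)&(x<-112)&(x>-150))
cv2.imwrite('pics/w5c.png',cv2.resize(g['pixels'][100:280,140:380],(800,600),interpolation=cv2.INTER_CUBIC))
E
```

```text
[-171.39    0.19  120.63] [-3.19 -6.27  0.12] [-0.903  0.072 -0.07 ] 9.1
lip 817 [[-131.3, -8.4, 127.7], [-123.4, 8.5, 130.4]] [-127.    -0.   129.2]
bar 251 [[-133.2, -15.2, 122.3], [-127.8, 15.4, 125.4]] [-130.1   11.1  124. ]
paneltop 6728 [[-128.6, -96.4, 105.8], [-115.6, 96.5, 109.1]] [-121.7   40.1  107.6]
```

View pics/w5c.png

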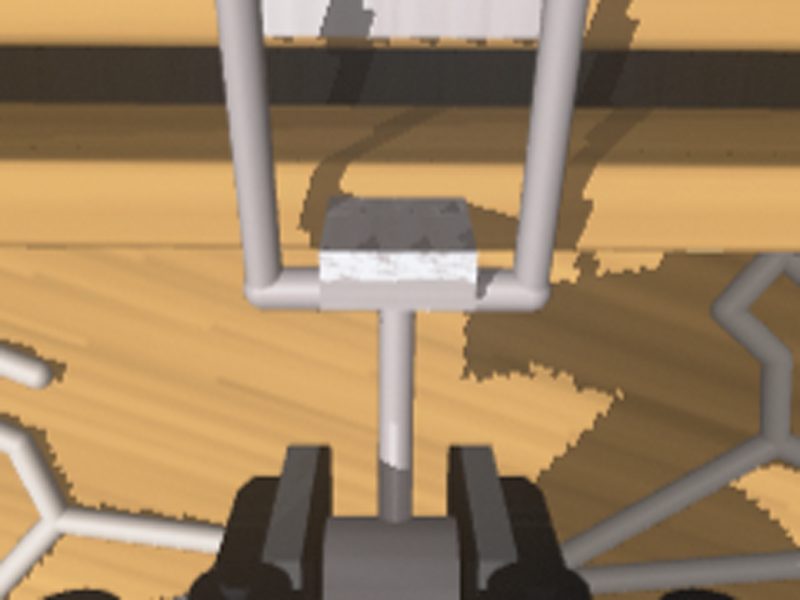

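The bar at crop (390,290) is now beneath the lip at (398,275). The panel hasn't moved, so I'll keep drawing gently.

Request:
{"op": "send_rows", "data": {
  "steps": [
    {"translation": [0.03,0,-0.02],"delta_rot": [0,0,0],"jaw": 1.8},
    {"translation": [0.06,0,-0.04],"delta_rot": [0,0,0],"jaw": 1.8},
    {"translation": [0.09,0,-0.06],"delta_rot": [0,0,0],"jaw": 1.8},
    {"translation": [0.09,0,-0.06],"delta_rot": [0,0,0],"jaw": 1.8},
    {"translation": [0.09,0,-0.06],"delta_rot": [0,0,0],"jaw": 1.8},
    {"translation": [0.09,0,-0.06],"delta_rot": [0,0,0],"jaw": 1.8},
    {"translation": [0.09,0,-0.06],"delta_rot": [0,0,0],"jaw": 1.8},
    {"translation": [0.09,0,-0.06],"delta_rot": [0,0,0],"jaw": 1.8}
  ]
}}

```text
time: 9.95
tool_pos: [0.4618, -0.1563, 0.1211]
tool_rot: [0.0, 0.985, 0.173, -0.002]
contact_force: [-1.3, -6.6, 0.1]
gripper_width: 0.222
grasp_force: 50.3
```

```bash
python3 f.py
```

```text
[-170.66    0.19  121.07] [-3.43 -5.76  0.12] [-0.979  0.086 -0.073] 9.95
```

Request:
{"op": "send_rows", "data": {
  "steps": [
    {"translation": [0.03,0,-0.02],"delta_rot": [0,0,0],"jaw": 1.8},
    {"translation": [0.06,0,-0.04],"delta_rot": [0,0,0],"jaw": 1.8},
    {"translation": [0.09,0,-0.06],"delta_rot": [0,0,0],"jaw": 1.8},
    {"translation": [0.09,0,-0.06],"delta_rot": [0,0,0],"jaw": 1.8},
    {"translation": [0.09,0,-0.06],"delta_rot": [0,0,0],"jaw": 1.8},
    {"translation": [0.09,0,-0.06],"delta_rot": [0,0,0],"jaw": 1.8},
    {"translation": [0.09,0,-0.06],"delta_rot": [0,0,0],"jaw": 1.8},
    {"translation": [0.09,0,-0.06],"delta_rot": [0,0,0],"jaw": 1.8}
  ]
}}

```text
time: 10.75
tool_pos: [0.4623, -0.1561, 0.1215]
tool_rot: [0.0, 0.985, 0.173, -0.003]
contact_force: [-1.4, -7.6, -0.1]
gripper_width: 0.226
grasp_force: 50.3
```

```bash
python3 f.py
```

```text
[-170.05    0.22  121.46] [-3.83 -6.7  -0.14] [-1.131  0.217 -0.116] 10.75
```

Request:
{"op": "send_rows", "data": {
  "steps": [
    {"translation": [0.03,0,-0.02],"delta_rot": [0,0,0],"jaw": 1.8},
    {"translation": [0.06,0,-0.04],"delta_rot": [0,0,0],"jaw": 1.8},
    {"translation": [0.09,0,-0.06],"delta_rot": [0,0,0],"jaw": 1.8},
    {"translation": [0.09,0,-0.06],"delta_rot": [0,0,0],"jaw": 1.8},
    {"translation": [0.09,0,-0.06],"delta_rot": [0,0,0],"jaw": 1.8},
    {"translation": [0.09,0,-0.06],"delta_rot": [0,0,0],"jaw": 1.8},
    {"translation": [0.09,0,-0.06],"delta_rot": [0,0,0],"jaw": 1.8},
    {"translation": [0.09,0,-0.06],"delta_rot": [0,0,0],"jaw": 1.8}
  ]
}}

```text
time: 11.55
tool_pos: [0.4627, -0.1559, 0.1217]
tool_rot: [0.0, 0.985, 0.173, -0.003]
contact_force: [-3.1, -7.6, -1.6]
gripper_width: 0.226
grasp_force: 50.2
```

```bash
python3 - <<'E'
exec(open('f.py').read())
g=snap('wrist','w6.png')
c=cloud(g); q=np.stack([(c-O)@CX,(c-O)@CY,c[...,2]],-1)*1e3
x,y,z=q[...,0],q[...,1],q[...,2]
def rep(n,m):
    r=q[m]; print(n,len(r),np.percentile(r,[3,97],0).round(1).tolist(),np.median(r,0).round(1)) if len(r) else print(n,0)
rep('lip',(z>127)&(z<137)&(abs(y)<9)&(x<-115)&(x>-138))
rep('bar',(z>122)&(z<150)&(abs(y)>11)&(abs(y)<15.5)&(x<-122)&(x>-150))
rep('paneltop',(abs(z-109)<4)&(abs(y)>40)&(abs(y)<100)&(x<-112)&(x>-150))
E
```

```text
[-169.61    0.26  121.72] [-5.46 -6.09 -1.55] [-1.216  0.33  -0.098] 11.55
lip 810 [[-130.9, -8.4, 127.7], [-122.8, 8.5, 130.5]] [-126.5   -0.   129.2]
bar 261 [[-131.6, -15.2, 122.5], [-126.0, 15.2, 125.8]] [-128.4   11.1  124.4]
paneltop 6615 [[-128.2, -96.2, 105.9], [-115.1, 96.5, 109.1]] [-121.2   40.2  107.7]
```

The lip and panel have each moved in by 0.5 mm, and the draw force has risen by about 2.5 N. The bar is bearing on the hook, so I'll release it.

Request:
{"op": "send_rows", "data": {
  "steps": [
    {"translation": [0,0,0],"delta_rot": [0,0,0],"jaw": 2.6},
    {"translation": [0,0,0],"delta_rot": [0,0,0],"jaw": 3.4},
    {"translation": [0,0,0],"delta_rot": [0,0,0],"jaw": 4.2},
    {"translation": [0,0,0],"delta_rot": [0,0,0],"jaw": 4.8},
    {"translation": [0,0,0],"delta_rot": [0,0,0],"jaw": 4.8},
    {"translation": [0,0,-1],"delta_rot": [0,0,0],"jaw": 4.8},
    {"translation": [0,0,-3],"delta_rot": [0,0,0],"jaw": 4.8},
    {"translation": [0,0,-5],"delta_rot": [0,0,0],"jaw": 4.8}
  ]
}}

```text
time: 12.4
tool_pos: [0.4648, -0.1551, 0.1747]
tool_rot: [-0.0, 0.985, 0.173, -0.0]
contact_force: [0.4, -0.8, 0.4]
gripper_width: 0.563
grasp_force: 0.0
```

```bash
python3 - <<'E'
exec(open('f.py').read())
g=snap('wrist','w7.png'); h=snap('scene','s7.png')
for n,G in(('w',g),('s',h)):
    c=cloud(G); q=np.stack([(c-O)@CX,(c-O)@CY,c[...,2]],-1)*1e3
    x,y,z=q[...,0],q[...,1],q[...,2]
    def rep(n,m):
        r=q[m]; print(n,len(r),np.percentile(r,[3,97],0).round(1).tolist(),np.median(r,0).round(1)) if len(r) else print(n,0)
    print(n)
    rep('lip',(z>127)&(z<137)&(abs(y)<9)&(x<-115)&(x>-138))
    rep('bar',(z>122)&(z<150)&(abs(y)>11)&(abs(y)<15.5)&(x<-122)&(x>-150))
    rep('paneltop',(abs(z-109)<4)&(abs(y)>40)&(abs(y)<100)&(x<-112)&(x>-150))
    rep('blade',(z>180)&(z<210)&(abs(y)<11)&(x>-110)&(x<-20))
    rep('blade2',(z>150)&(z<175)&(abs(y)<11)&(x>-110)&(x<-20))
E
```

```text
[-167.37    0.29  174.71] [ 0.09 -0.87  0.39] [-0.039 -0.008 -0.004] 12.4
w
lip 422 [[-131.2, -8.4, 127.5], [-122.8, 8.7, 130.5]] [-126.6    0.2  129.2]
bar 141 [[-131.7, -15.4, 122.7], [-126.2, 15.2, 125.8]] [-128.7  -11.   124.4]
paneltop 3645 [[-128.4, -96.5, 105.8], [-115.3, 96.5, 109.1]] [-121.5   40.4  107.7]
blade 638 [[-58.2, -10.4, 180.2], [-56.0, 10.2, 185.6]] [-56.9  -0.4 182.8]
blade2 1727 [[-67.2, -10.3, 151.0], [-59.5, 10.3, 174.5]] [-62.8  -0.  164.5]
s
lip 19 [[-131.0, -8.2, 127.5], [-122.6, 8.7, 133.1]] [-126.9    1.7  130.8]
bar 6 [[-129.8, -15.0, 127.0], [-124.1, 14.8, 129.8]] [-127.3    1.3  128.2]
paneltop 179 [[-128.9, -96.2, 105.4], [-114.6, 96.4, 112.3]] [-120.9  -47.5  109.3]
blade 15 [[-55.4, -10.1, 187.9], [-48.7, 8.7, 200.0]] [-50.8  -1.2 196.6]
blade2 9 [[-62.6, -9.8, 152.4], [-56.9, 8.4, 171.1]] [-61.4   1.5 157. ]
```

Request:
{"op": "send_rows", "data": {
  "steps": [
    {"translation": [0,0,-2],"delta_rot": [0,0,0],"jaw": 4.8},
    {"translation": [0,0,-4.5],"delta_rot": [0,0,0],"jaw": 4},
    {"translation": [1,0,-6.5],"delta_rot": [0,0,0],"jaw": 2},
    {"translation": [3.5,0,-6.8],"delta_rot": [0,0,0],"jaw": 0.5},
    {"translation": [6,0,-6.8],"delta_rot": [0,0,0],"jaw": 0},
    {"translation": [8,0,-6.8],"delta_rot": [0,0,0],"jaw": 0},
    {"translation": [8.5,0,-6.8],"delta_rot": [0,0,0],"jaw": 0},
    {"translation": [8.5,0,-6.8],"delta_rot": [0,0,0],"jaw": 0}
  ]
}}

```text
time: 13.3
tool_pos: [0.5448, -0.1261, 0.2408]
tool_rot: [-0.0, 0.985, 0.173, -0.001]
contact_force: [-0.2, -0.0, 1.5]
gripper_width: -0.004
grasp_force: 0.0
```

```bash
python3 - <<'E'
exec(open('f.py').read())
print(s['gripper_width'])
g=snap('wrist','w8.png'); c=cloud(g); q=np.stack([(c-O)@CX,(c-O)@CY,c[...,2]],-1)*1e3
m=(q[...,2]>205)&(abs(q[...,1])<20); r=q[m]
if len(r): print(len(r),np.percentile(r,[2,98],0).round(1))
E
```

```text
[-82.32   0.89 240.84] [-0.15  0.03  1.54] [-0.017  0.038  0.033] 13.3
-0.003683506360457735
15670 [[-87.3 -18.4 237.8]
 [-62.1  18.4 320.7]]
```

View pics/w8.png

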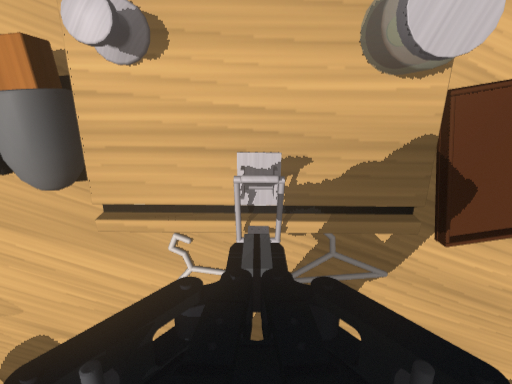

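Jaws are shut, with the tips at (257,240) in front of the blade at (259,185). I'll lower to the blade's end and feel for contact.

Request:
{"op": "send_rows", "data": {
  "steps": [
    {"translation": [0,0,1],"delta_rot": [0,0,0],"jaw": 0},
    {"translation": [0,0,2.2],"delta_rot": [0,0,0],"jaw": 0},
    {"translation": [0.2,0,3.2],"delta_rot": [0,0,0],"jaw": 0},
    {"translation": [0.6,0,3.6],"delta_rot": [0,0,0],"jaw": 0},
    {"translation": [0.9,0,3.6],"delta_rot": [0,0,0],"jaw": 0},
    {"translation": [1.1,0,3.6],"delta_rot": [0,0,0],"jaw": 0},
    {"translation": [1.1,0,3.6],"delta_rot": [0,0,0],"jaw": 0},
    {"translation": [1.1,0,3.6],"delta_rot": [0,0,0],"jaw": 0}
  ]
}}

```text
time: 14.15
tool_pos: [0.5556, -0.1227, 0.2063]
tool_rot: [0.0, 0.985, 0.173, 0.0]
contact_force: [0.4, -1.0, -0.1]
gripper_width: 0.002
grasp_force: 0.0
```

```bash
python3 f.py; python3 - <<'E'
from h import *
for a in np.arange(1.3,-.01,-.1):
    c=P+rot(a,[66,2.5])+[-11,14]; print('%.1f'%a,c.round(1))
E
```

```text
[-70.94   0.47 206.33] [ 0.06 -1.12 -0.06] [-0.076 -0.016 -0.018] 14.15
1.3 [-69.1 204.3]
1.2 [-62.7 202.4]
1.1 [-56.6 200. ]
1.0 [-50.7 196.9]
0.9 [-45.2 193.3]
0.8 [-40.1 189.1]
0.7 [-35.4 184.4]
0.6 [-31.2 179.3]
0.5 [-27.6 173.8]
0.4 [-24.5 168. ]
0.3 [-22.  161.9]
0.2 [-20.1 155.6]
0.1 [-18.9 149.1]
-0.0 [-18.3 142.5]
```

Request:
{"op": "send_rows", "data": {
  "steps": [
    {"translation": [0.3,0,0.1],"delta_rot": [0,0,0],"jaw": 0},
    {"translation": [0.6,0,0.2],"delta_rot": [0,0,0],"jaw": 0},
    {"translation": [0.85,0,0.3],"delta_rot": [0,0,0],"jaw": 0},
    {"translation": [1.1,0,0.4],"delta_rot": [0,0,0],"jaw": 0},
    {"translation": [1.4,0,0.53],"delta_rot": [0,0,0],"jaw": 0},
    {"translation": [1.7,0,0.68],"delta_rot": [0,0,0],"jaw": 0},
    {"translation": [2.0,0,0.84],"delta_rot": [0,0,0],"jaw": 0},
    {"translation": [2.0,0,0.84],"delta_rot": [0,0,0],"jaw": 0}
  ]
}}

```text
time: 14.95
tool_pos: [0.5745, -0.1158, 0.1972]
tool_rot: [0.0, 0.985, 0.173, 0.0]
contact_force: [-0.2, -0.9, 1.4]
gripper_width: 0.002
grasp_force: 0.8
```

```bash
cat > b.py <<'E'
exec(open('f.py').read())
g=snap('scene','sx.png'); h=snap('wrist','wx.png')
for n,G in(('s',g),('w',h)):
    c=cloud(G); q=np.stack([(c-O)@CX,(c-O)@CY,c[...,2]],-1)*1e3
    x,y,z=q[...,0],q[...,1],q[...,2]
    def rep(n,m):
        r=q[m]; print(n,len(r),np.percentile(r,[3,97],0).round(1).tolist(),np.median(r,0).round(1)) if len(r) else print(n,0)
    print(n); rep('lip',(z>127)&(z<137)&(abs(y)<9)&(x<-110)&(x>-138))
    rep('roller',(abs(y)<8)&(x<-155)&(x>-190)&(z>110)&(z<160))
    rep('bar',(z>122)&(z<150)&(abs(y)>11)&(abs(y)<15.5)&(x<-110)&(x>-150))
    rep('paneltop',(abs(z-109)<4)&(abs(y)>40)&(abs(y)<100)&(x<-112)&(x>-150))
E
python3 b.py
```

```text
[-50.88   0.69 197.24] [-0.47 -0.83  1.37] [-0.087  0.083 -0.033] 14.95
s
lip 21 [[-134.2, -7.7, 127.7], [-119.9, 7.1, 135.6]] [-123.8   -1.9  131.1]
roller 27 [[-172.0, -7.6, 131.3], [-156.2, 6.0, 142.4]] [-161.9   -0.4  138.8]
bar 2 [[-124.3, -13.1, 127.2], [-124.1, -11.5, 133.5]] [-124.2  -12.3  130.4]
paneltop 133 [[-126.5, -97.3, 105.9], [-112.7, 63.8, 112.1]] [-118.3  -60.7  109.6]
w
lip 0
roller 120 [[-160.2, -3.8, 125.7], [-155.2, 5.2, 135.5]] [-158.5    0.3  130.7]
bar 0
paneltop 1599 [[-124.6, -97.3, 105.6], [-112.3, 96.9, 109.3]] [-116.3   40.2  108. ]
```

The lever is following and the panel has drawn in by about 3 mm. Continuing along the arc.

Request:
{"op": "send_rows", "data": {
  "steps": [
    {"translation": [0.27,0,0.17],"delta_rot": [0,0,0],"jaw": 0},
    {"translation": [0.55,0,0.36],"delta_rot": [0,0,0],"jaw": 0},
    {"translation": [0.81,0,0.57],"delta_rot": [0,0,0],"jaw": 0},
    {"translation": [1.06,0,0.78],"delta_rot": [0,0,0],"jaw": 0},
    {"translation": [1.3,0,1.01],"delta_rot": [0,0,0],"jaw": 0},
    {"translation": [1.53,0,1.25],"delta_rot": [0,0,0],"jaw": 0},
    {"translation": [1.75,0,1.5],"delta_rot": [0,0,0],"jaw": 0},
    {"translation": [1.95,0,1.76],"delta_rot": [0,0,0],"jaw": 0}
  ]
}}

```text
time: 15.85
tool_pos: [0.5931, -0.1091, 0.1799]
tool_rot: [0.0, 0.985, 0.173, 0.001]
contact_force: [-0.3, -0.5, 6.3]
gripper_width: -0.003
grasp_force: 2.2
```

```bash
python3 f.py
```

```text
[-31.13   0.75 179.92] [-0.47 -0.33  6.28] [0.045 0.034 0.063] 15.85
```

Request:
{"op": "send_rows", "data": {
  "steps": [
    {"translation": [0.19,0,0.27],"delta_rot": [0,0,0],"jaw": 0},
    {"translation": [0.36,0,0.55],"delta_rot": [0,0,0],"jaw": 0},
    {"translation": [0.52,0,0.84],"delta_rot": [0,0,0],"jaw": 0},
    {"translation": [0.67,0,1.13],"delta_rot": [0,0,0],"jaw": 0},
    {"translation": [0.8,0,1.43],"delta_rot": [0,0,0],"jaw": 0},
    {"translation": [0.92,0,1.74],"delta_rot": [0,0,0],"jaw": 0},
    {"translation": [1.02,0,2.05],"delta_rot": [0,0,0],"jaw": 0},
    {"translation": [1.11,0,2.37],"delta_rot": [0,0,0],"jaw": 0}
  ]
}}

```text
time: 16.65
tool_pos: [0.6027, -0.1053, 0.1552]
tool_rot: [-0.0, 0.985, 0.173, -0.0]
contact_force: [1.4, 0.6, 1.8]
gripper_width: 0.002
grasp_force: 0.9
```

```bash
python3 f.py
```

```text
[-20.84   1.1  155.23] [1.56 0.12 1.75] [-0.004 -0.177  0.012] 16.65
```

Request:
{"op": "send_rows", "data": {
  "steps": [
    {"translation": [0.05,0,0.25],"delta_rot": [0,0,0],"jaw": 0},
    {"translation": [0.09,0,0.5],"delta_rot": [0,0,0],"jaw": 0},
    {"translation": [0.12,0,0.7],"delta_rot": [0,0,0],"jaw": 0},
    {"translation": [0.14,0,0.85],"delta_rot": [0,0,0],"jaw": 0},
    {"translation": [0.15,0,1.0],"delta_rot": [0,0,0],"jaw": 0},
    {"translation": [0.16,0,1.1],"delta_rot": [0,0,0],"jaw": 0},
    {"translation": [0.16,0,1.15],"delta_rot": [0,0,0],"jaw": 0},
    {"translation": [0.16,0,1.15],"delta_rot": [0,0,0],"jaw": 0}
  ]
}}

```text
time: 17.45
tool_pos: [0.6042, -0.1048, 0.1443]
tool_rot: [-0.0, 0.985, 0.173, -0.0]
contact_force: [-1.2, -1.3, -0.3]
gripper_width: -0.001
grasp_force: 0.0
```

```bash
python3 f.py
```

```text
[-19.24   1.05 144.28] [-1.54 -0.84 -0.32] [ 0.049  0.046 -0.033] 17.45
```

Request:
{"op": "send_rows", "data": {
  "steps": [
    {"translation": [0,0,0.05],"delta_rot": [0,0,0],"jaw": 0},
    {"translation": [0,0,0.1],"delta_rot": [0,0,0],"jaw": 0},
    {"translation": [0,0,0.15],"delta_rot": [0,0,0],"jaw": 0},
    {"translation": [0,0,0.2],"delta_rot": [0,0,0],"jaw": 0},
    {"translation": [0,0,0.22],"delta_rot": [0,0,0],"jaw": 0},
    {"translation": [0,0,0.22],"delta_rot": [0,0,0],"jaw": 0},
    {"translation": [0,0,0.22],"delta_rot": [0,0,0],"jaw": 0},
    {"translation": [0,0,0.22],"delta_rot": [0,0,0],"jaw": 0}
  ]
}}

```text
time: 18.25
tool_pos: [0.6044, -0.1049, 0.1425]
tool_rot: [0.0, 0.985, 0.173, 0.0]
contact_force: [-0.5, -0.5, 2.2]
gripper_width: 0.0
grasp_force: 1.0
```

```bash
python3 f.py
```

```text
[-19.06   0.94 142.51] [-0.66 -0.32  2.17] [0.06  0.185 0.016] 18.25
```

Request:
{"op": "send_rows", "data": {
  "steps": [
    {"translation": [0,0,0.04],"delta_rot": [0,0,0],"jaw": 0},
    {"translation": [0,0,0.08],"delta_rot": [0,0,0],"jaw": 0},
    {"translation": [0,0,0.12],"delta_rot": [0,0,0],"jaw": 0},
    {"translation": [0,0,0.15],"delta_rot": [0,0,0],"jaw": 0},
    {"translation": [0,0,0.15],"delta_rot": [0,0,0],"jaw": 0},
    {"translation": [0,0,0.15],"delta_rot": [0,0,0],"jaw": 0},
    {"translation": [0,0,0.15],"delta_rot": [0,0,0],"jaw": 0},
    {"translation": [0,0,0.15],"delta_rot": [0,0,0],"jaw": 0}
  ]
}}

```text
time: 19.05
tool_pos: [0.6045, -0.1049, 0.1423]
tool_rot: [0.0, 0.985, 0.173, -0.0]
contact_force: [-4.2, 1.8, 9.3]
gripper_width: -0.002
grasp_force: 4.1
```

```bash
python3 f.py
```

```text
[-19.01   0.87 142.34] [-3.33  3.04  9.35] [ 0.142  0.773 -0.003] 19.05
```

The blade has stopped firmly: the force rose to 9 N with only 0.2 mm of movement. I'll lift clear and check.

Request:
{"op": "send_rows", "data": {
  "steps": [
    {"translation": [0,0,-0.3],"delta_rot": [0,0,0],"jaw": 0},
    {"translation": [0,0,-1],"delta_rot": [0,0,0],"jaw": 0},
    {"translation": [0,0,-3],"delta_rot": [0,0,0],"jaw": 0},
    {"translation": [-1,0,-6],"delta_rot": [0,0,0],"jaw": 0},
    {"translation": [-4,0,-9],"delta_rot": [0,0,0],"jaw": 0},
    {"translation": [-7,0,-12],"delta_rot": [0,0,0],"jaw": 0},
    {"translation": [-9,0,-14],"delta_rot": [0,0,0],"jaw": 0},
    {"translation": [-9,0,-14],"delta_rot": [0,0,0],"jaw": 0}
  ]
}}

```text
time: 19.85
tool_pos: [0.52, -0.1367, 0.2853]
tool_rot: [0.002, 0.985, 0.172, 0.003]
contact_force: [1.0, -0.3, 0.3]
gripper_width: -0.006
grasp_force: 0.0
```

```bash
python3 b.py; python3 - <<'E'
from h import *
g=dict(np.load('pics/wx.npz')); c=cloud(g); q=np.stack([(c-O)@CX,(c-O)@CY,c[...,2]],-1)*1e3
x,y,z=q[...,0],q[...,1],q[...,2]
for x0 in range(-60,1,10):
    m=(abs(x-x0)<4)&(abs(y)<9); print(x0,np.median(z[m]).round(1) if m.any() else None,end=' ')
cv2.imwrite('pics/fin.png',np.hstack([cv2.resize(cv2.imread('pics/sx.png')[150:330,110:310],(400,360)),cv2.resize(cv2.imread('pics/wx.png'),(400,360))]))
E
```

```text
[-109.23   -0.83  285.3 ] [ 0.81 -0.58  0.32] [0.004 0.035 0.003] 19.85
s
lip 25 [[-136.3, -7.2, 127.8], [-113.1, 7.9, 135.4]] [-119.6   -1.4  131. ]
roller 9 [[-161.0, -6.5, 144.4], [-155.2, 5.6, 155.7]] [-158.5   -0.9  154.5]
bar 8 [[-122.3, -14.4, 124.0], [-113.9, 14.7, 134.3]] [-119.9  -11.4  129.1]
paneltop 104 [[-121.4, -96.9, 107.1], [-112.6, 93.2, 112.9]] [-116.6  -50.3  110.2]
w
lip 226 [[-136.4, -8.7, 127.2], [-113.5, 8.4, 131.9]] [-119.     0.3  130.2]
roller 0
bar 50 [[-121.5, -15.1, 124.0], [-116.4, 14.8, 128.1]] [-118.6  -11.   126. ]
paneltop 884 [[-121.2, -96.3, 106.9], [-112.3, 96.6, 109.7]] [-116.5  -40.4  108.3]
-60 127.1 -50 127.0 -40 127.2 -30 127.1 -20 127.1 -10 127.0 0 127.0
```

View pics/fin.png

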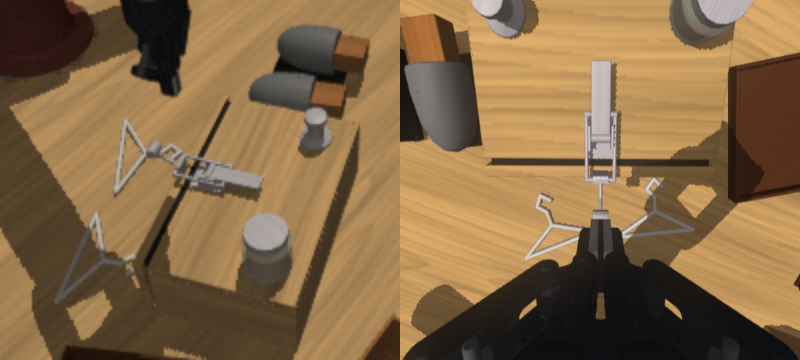

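The blade lies flat and home in both views (left crop about (235,180), right (601,100)). The bar is hooked under the lip, the panel is drawn in, and the bystanders haven't moved.

```bash
python3 -c "
from plant import *
print(job_done())"
```

```text
the job is handed in; nothing more can be done
None
```

The drop front is latched: the bail bears under the keeper's lip, the lever is past centre and flat against its home stop, the bystanders look undisturbed, and I handed the job in at about 20 s, with no verdict shown.

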